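# Check valve to the inspection lens

### The job

Fold the clear hinged cover of the parts holder up until it stands straight up, then draw the check valve (the tallest of the three parts, with a round barrel above a hexagonal collar) up out of its pocket and hold it in the air in front of the inspection lens, tipped over so that its lower threaded end points squarely at the middle of the lens from about 100 mm away. Finish while still holding it there, with the cover left standing upright, and leave the other parts where they are.

Things in the scene. Friction and masses are not known exactly. Their poses are not given: they have to be found in the camera images.
- holder: Fixed aluminium block 250 (x) by 150 (y) by 45 mm high; three pockets (24 mm wide, 34 deep) in its top in a row along x, at x = -75, 0, 75, y = -15 mm. Origin: centre of underside; z up. A steel wall stands along its +y side (y = 75 to 87 mm, 113 high). The cover's hinge line runs along x at y = 75, z = 120 mm. Parts' tops reach at most z = 105 mm.
- cover (a joint): Angle of the clear cover, rad: 0 = level over the pockets, 1.57 = standing straight up, more = leaning back (to 2.4). Starts at 0.5 to 0.85. Panel 240 mm along the hinge, 150 mm from hinge line to free edge, 5 mm thick, with a 12 mm square bar along the free edge. A stiff hinge (0.3 N m friction, 200 g panel): it stays where left; it can be pushed up by the inner side of its edge bar.
- cover_edge (a point): Middle of the aluminium bar along the cover's free edge (144 mm from the hinge line); it moves with the cover. Its x runs along the hinge, its z is square to the panel, on the outer side (up when the cover is level).
- valve_barrel (a point): Brass check valve, 86 mm long, about 280 g, loose in one of the pockets (which one varies). This point: middle of its round barrel (30 mm diameter, 36 long), 28 mm above the holder's top. z is the valve's long axis, from lower to upper end. Below the barrel a hexagonal collar (34 mm across flats, 10 high) rests on the holder's top; above it a 20 mm threaded stub, 14 high.
- valve_foot (a point): Middle of the end face of the valve's lower threaded end (20 mm diameter, 26 mm long, down in the pocket at the start), 54 mm below the barrel's middle along the valve's axis; axes as for the barrel.
- lens: Fixed inspection lens with a white ring (60 mm diameter) on a stand. Origin: centre of its front face, 120 mm above the bench. Its z axis is its line of sight, which rises at 45 degrees from the bench and points roughly back towards the robot (the heading varies); its stand's 90 mm square base lies below it.
- silencer_mid (a point): Black plastic silencer (25 mm diameter, ribbed, tapered top reaching 44 mm above the holder's top) in another of the three pockets. Middle of its length. Leave it.
- plug_mid (a point): Short brass hexagonal plug (30 mm across flats, reaching only 19 mm above the holder's top) in the remaining pocket. Middle of its length. Leave it.
- cylinder_mid (a point): Compact aluminium guided cylinder, body 75 x 50 x 32 mm with rods and an end plate to +x (38 mm more), lying on the bench. Middle of its body. Leave it.
- plate_mid (a point): Loose steel mounting plate 110 x 80 x 8 mm, lying on the bench. Its centre. Leave it.
There are look-alikes about, which are no part of the job. Leave any blue or green look-alike of the part that bears valve_barrel alone.

How it is judged:
On the way, in this order (a step that is already met when the one before it is completed fails the run):
1. the cover stands straight up, the valve still in its pocket (value of joint cover between 1.36 and 1.78 rad and z of valve_foot in the frame of holder below 0.035 m), for 0.3 s.
2. the valve is drawn clear out of its pocket, the cover still upright (value of joint cover between 1.36 and 1.78 rad and z of valve_foot in the frame of holder above 0.055 m and contact force between valve and the fingers above 1 N), for 0.1 s.
At the end, for the whole second after the job is handed in: Valve held still, over 130 mm up, carried by the gripper alone; lower end 60-140 mm before the lens, within 35 mm of its line of sight both ways, axis within 17 deg of it, lower end facing the lens; cover within 12 deg of upright; silencer, plug, cylinder, plate within 30 mm of their starts (value of joint cover between 1.36 and 1.78 rad and angle between the z axis of valve_foot and the z axis of lens, either way round below 0.3 rad and angle between valve_foot's own z axis and vertical below 1.2 rad and x of valve_foot in the frame of lens between -0.035 and 0.035 m and y of valve_foot in the frame of lens between -0.035 and 0.035 m and z of valve_foot in the frame of lens between 0.06 and 0.14 m and height (world z) of valve_foot above 0.13 m and contact force between valve and the fingers above 1 N and contact force between valve and lens below 0.2 N and contact force between valve and holder below 0.2 N and linear speed of valve below 0.03 m/s and distance of each of silencer_mid, plug_mid, cylinder_mid, plate_mid from where it was at the start of the episode below 0.03 m); the arm keeps its last pose, push and grip.
It fails at once if the silencer is moved more than 30 mm (distance of silencer_mid from where it was at the start of the episode above 0.03 m).
It fails at once if the plug is moved more than 30 mm (distance of plug_mid from where it was at the start of the episode above 0.03 m).
It fails at once if the guided cylinder is moved more than 30 mm (distance of cylinder_mid from where it was at the start of the episode above 0.03 m).
It fails at once if the mounting plate is moved more than 30 mm (distance of plate_mid from where it was at the start of the episode above 0.03 m).
It also fails if it takes over 48 s, if anything falls off the work surface, if the arm or the gripper's body presses on something with over 40 N, if the wrist force passes 120 N, or if a joint passes its speed limit or range.

### The arm

A 7-joint arm with a two-finger parallel gripper is mounted at the origin on the work surface. World frame = base frame: x ahead of the robot, y to its left, z up, the work surface at z = 0. Lengths are in m, angles in rad, forces in N, time in s.
With the tool pointing down it reaches from about 0.425 to 0.925 m from the base axis. Payload 6.8 kg.
Tool frame: the origin (TCP) lies between the finger pads; the fingertips stand 22 mm ahead of it and the grasp point (between the pads) lies 3 mm ahead of it; z points along the fingers, y is the direction in which the jaws open and shut (so a half turn about z gives the same grasp; the last joint's range is limited). The gripper opens to 85 mm and grips with 20 to 120 N. Pads are 22 mm wide; open, the fingers measure 114 mm over their backs; the gripper's body (76 mm by 85 mm) begins 54 mm behind the grasp point. The pads swing forward as they close: fully open they stand 13 mm farther back than shut.
Start: joints at [1.006, 0.477, 0.022, 1.555, -0.011, 1.109, -0.083], TCP at [0.298, -0.606, 0.253] pointing down, gripper open.
Joint ranges: [-2.96, 2.96], [-0.34, 2.1], [-1.41, 1.46], [0.24, 2.44], [-1.37, 4.51], [0.17, 1.92], [-2.96, 2.96]. Speed limits (rad/s): [2.39, 2.39, 3.14, 3.14, 3.14, 3.14, 3.14].

### API

Orientations are given as a unit quaternion [w, x, y, z].
In Python, from station import bot gives the robot as it stands. The module is installed in compiled form; this text tells all that it offers.
- The arm moves only by the tool drive_tool, never from a script. Its argument "series" is one flat list of numbers, 7 for each row, row after row: the opening, from -1 (shut) to 1 (fully open), then the shift along the tool's x, y, z in mm, then the turn, a rotation vector about the tool's x, y, z in rad. In form: [jaw, x, y, z, wx, wy, wz, jaw, x, y, z, wx, wy, wz, ...]. A call has 1 to 12 rows; each row shifts and turns the commanded pose from where the row before left it, along the tool's axes as they then stand; what a row does not reach is not made up. A row lasts 1/8 s, in which the tool goes at most 62.5 mm and 10.7 degrees, less where a joint would pass 70% of its speed; a pose out of reach is approached as far as the arm can. A call with a gripper value outside its range is refused whole. The fingers move at their own pace and stop on an object; "force" is the grip in N (left out, the last holds). Time passes only in rows, so rows that do not move let the fingers close. It gives the time, the measured TCP pose, the force and the opening at its end, in the units of the state.
- bot.get_obs(): the state, without advancing time (a new reading comes with each control period).
- bot.read_camera(name): name is "scene" or "side" or "wrist"; returns a dict with "pixels" (384x512x3 uint8, blue, green, red), "camera_matrix" (3x3 intrinsics, pixels), "rvec" (rotation vector, rad) and "tvec" (3), from world to camera coordinates, as OpenCV has them. Camera axes: x right, y down, z forward; pixel columns grow to the right and rows downward; lengths in m; the calibration is good to about 2 mm. A picture is of the moment at which its call begins. There is no depth.
- bot.hand_in(): hands the job in, once; it reports no verdict.
The state is a dict: "t": time; "q": joint angles; "joint_vel": joint speeds; "joint_torque": joint torques, N m; "eef_pos": TCP position; "tool_rot": TCP orientation; "contact_force": force on the tool from outside, world axes, zero at the start; "torque": the same for the moment, N m; "gripper_width": opening from 0.0 (shut) to 1.0 (fully open).
Only numpy, scipy, OpenCV 4.12 (cv2) and the standard library are available. Lean on these libraries where they do the work, as an engineer would, in place of code of your own. Each camera call takes 0.05 s, during which the arm holds its last target. There are 200 camera calls.

## Working session

There is one attempt and no reset: what is moved stays moved. The work goes in short steps, Python scripts to look and compute and a tool call to move; the robot and the scene stay as the last step left them, time stands still between calls to the robot, and variables do not carry over. Pictures are saved under pics/ and viewed, about 8 in all and at most 12, crops included, and the job is handed in when it is done.

Besides the shell and the picture viewer there is one more tool, called after "Emit:" by a JSON object that holds its "api" and its "payload". drive_tool: Moves the arm, as the interface text tells. Its arguments: {"type":"object","properties":{"series":{"type":"array"},"force":{"type":"number"}},"required":["series"]}

```bash
mkdir -p pics; cat > h.py <<'E'
import numpy as np, cv2
from scipy.spatial.transform import Rotation as R
from station import bot
def cam(n,save=None):
    c=bot.read_camera(n)
    if save: cv2.imwrite(f'pics/{save}.png',c['pixels'])
    return c
def P(c):
    M=np.eye(4);M[:3,:3]=cv2.Rodrigues(np.array(c['rvec'],float))[0];M[:3,3]=np.ravel(c['tvec'])
    return np.array(c['camera_matrix'])@M[:3]
def proj(Pm,X):
    x=np.c_[np.atleast_2d(X),np.ones(len(np.atleast_2d(X)))]@Pm.T
    return x[:,:2]/x[:,2:]
def tri(P1,p1,P2,p2):
    x=cv2.triangulatePoints(P1,P2,np.array(p1,float).reshape(2,-1),np.array(p2,float).reshape(2,-1));return (x[:3]/x[3]).T
def onplane(Pm,p,z):
    A=Pm[:,[0,1,3]].copy();A[:,2]+=Pm[:,2]*z
    x=np.linalg.solve(A,[p[0],p[1],1]);return x[:2]/x[2]
E
python3 - <<'E'
from h import *
import pickle
D={n:cam(n) for n in('scene','side')}
pickle.dump(D,open('d0.pkl','wb'))
im=np.vstack([D['scene']['pixels']])
for n in D:
    c=D[n];cv2.imwrite(f'pics/{n}0.png',cv2.resize(c['pixels'],(800,600),interpolation=cv2.INTER_CUBIC))
    Rm=cv2.Rodrigues(np.array(c['rvec'],float))[0];print(n,(-Rm.T@np.ravel(c['tvec'])).round(3),Rm[2].round(2))
o=bot.get_obs();print(o['t'],o['eef_pos'],o['tool_rot'],R.from_quat(np.roll(o['tool_rot'],-1)).as_matrix().round(3))
E
```

```text
scene [1.111 0.008 0.747] [-0.62 -0.08 -0.78]
side [0.115 0.656 1.185] [ 0.34 -0.51 -0.79]
0.1 [ 0.29749704 -0.60535116  0.252413  ] [-8.07161811e-04  9.74027280e-01  2.26429103e-01 -2.59323700e-04] [[ 0.897  0.441 -0.001]
 [ 0.441 -0.897  0.001]
 [-0.    -0.002 -1.   ]]
```

View pics/scene0.png

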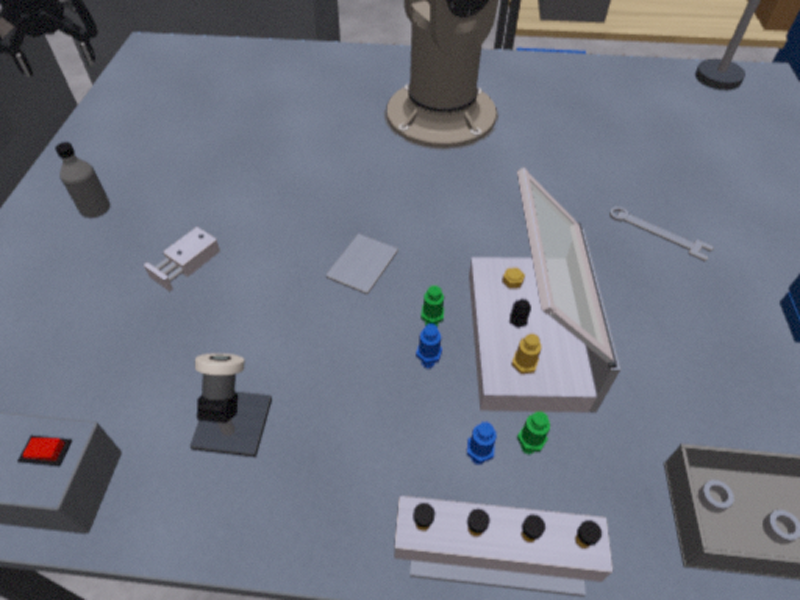

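View pics/side0.png

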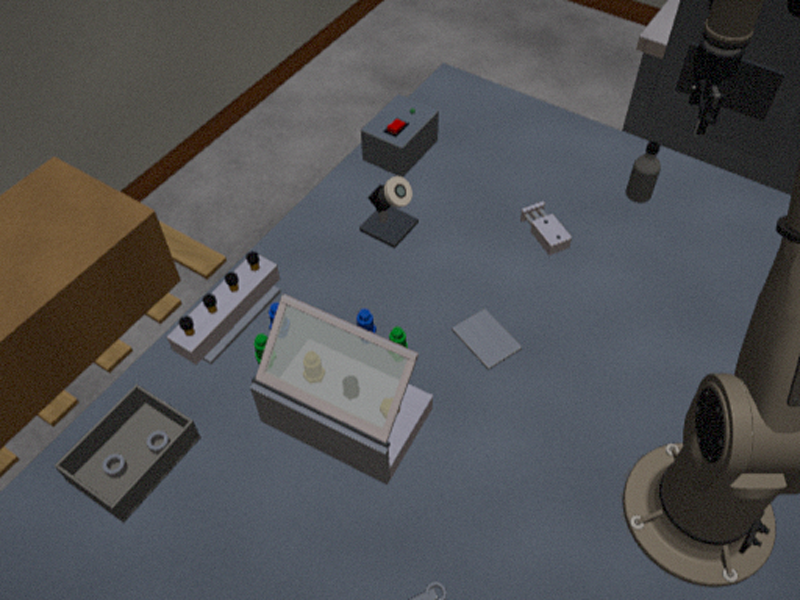

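The scene view shows the valve in the near pocket (528,352), with the silencer (521,312) and plug (514,276) behind it. The cover opens towards the left, with its free edge running (521,172) to (546,312), and the lens ring is at (220,362). In the side view the ring is at (398,192) and the free edge runs (284,300) to (415,355). Next I'll fit the poses and overlay them on enlarged crops.

```bash
cat > fit.py <<'E'
from h import *
import pickle
from scipy.optimize import least_squares
D=pickle.load(open('d0.pkl','rb'));S,T=P(D['scene']),P(D['side'])
k=512/800
def hold(p,X): 
    c,s=np.cos(p[2]),np.sin(p[2]);X=np.atleast_2d(X)
    return np.c_[p[0]+c*X[:,0]-s*X[:,1],p[1]+s*X[:,0]+c*X[:,1],X[:,2]]
def cov(a,x,r,n=0): return [x,.075-r*np.cos(a)+n*np.sin(a),.12+r*np.sin(a)+n*np.cos(a)]
def edge(p): return hold(p,[cov(p[3],-.12,.144),cov(p[3],.12,.144)])
E
python3 - <<'E'
from fit import *
tops=[[-.125,-.075,.045],[.125,-.075,.045]]
def res(p):
    r=[proj(S,hold(p,tops))-k*np.array([[472,259],[482,404]]),
       proj(S,edge(p))-k*np.array([[523,176],[546,311]]),
       proj(T,edge(p))-k*np.array([[415,355],[285,302]])]
    return np.concatenate(r).ravel()
f=least_squares(res,[.6,0.15,0,.7]);p=f.x;print('holder',p.round(4),'res',f.fun.round(1))
np.save('hold.npy',p)
print('valve top',tri(S,k*np.array([530,338]),T,k*np.array([312,354])),hold(p,[.075,-.015,.105]))
L=tri(S,k*np.array([220,362]),T,k*np.array([398,192]));print('lens',L)
out=[]
for n,Pm,boxes in(('scene',S,[(290,95,120,180),(110,210,100,90)]),('side',T,[(150,180,140,135),(220,100,70,60)])):
    for b in boxes:
        im=D[n]['pixels'];x,y,w,h=b;s=min(400/w,300/h)
        c=cv2.resize(im[y:y+h,x:x+w],None,fx=s,fy=s,interpolation=cv2.INTER_CUBIC)
        def dr(X,col=(0,0,255)):
            q=(proj(Pm,X)-[x,y]+.5)*s
            cv2.polylines(c,[q.astype(int)],False,col,1)
        dr(hold(p,[[-.125,-.075,.045],[.125,-.075,.045],[.125,.075,.045],[-.125,.075,.045],[-.125,-.075,.045]]))
        a=p[3];dr(hold(p,[cov(a,-.12,0),cov(a,-.12,.15),cov(a,.12,.15),cov(a,.12,0),cov(a,-.12,0)]),(255,0,255))
        dr(hold(p,[[.075,-.015,.045],[.075,-.015,.105]]),(255,0,0))
        C=np.full((300,400,3),0,np.uint8);C[:c.shape[0],:c.shape[1]]=c;out.append(C)
        print(n,b,s)
cv2.imwrite('pics/fit.png',np.vstack([np.hstack(out[:2]),np.hstack(out[2:])]))
E
```

```text
holder [0.5771 0.1563 0.0838 0.7768] res [-0.2 -0.6  1.4 -4.8 -1.5 -1.6  0.1  2.3 -0.6  0.9 -3.1 -3.5]
valve top [[0.64783793 0.14331423 0.1042534 ]] [[0.65308054 0.14759298 0.105     ]]
lens [[ 0.73328501 -0.24697125  0.11502571]]
scene (290, 95, 120, 180) 1.6666666666666667
scene (110, 210, 100, 90) 3.3333333333333335
side (150, 180, 140, 135) 2.2222222222222223
side (220, 100, 70, 60) 5.0
```

View pics/fit.png

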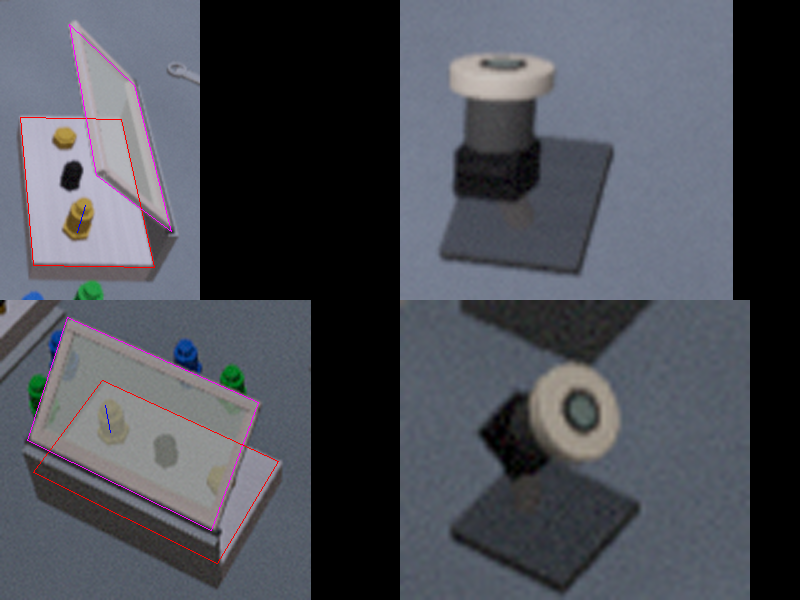

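The overlay fits the cover well. The holder's near top edge was read a few pixels low, and the model valve line sits about 5 mm to the right of the valve. I'll refit with these crop points and work out the lens heading from its base.

```bash
python3 - <<'E'
from fit import *
sc=lambda q,b,s:np.array(q)/s+np.array(b)-.5
s1=lambda q:sc(q,(290,95),1.6667); s2=lambda q:sc(np.array(q)-[400,0],(110,210),10/3)
t1=lambda q:sc(np.array(q)-[0,300],(150,180),2.2222); t2=lambda q:sc(np.array(q)-[400,300],(220,100),5)
def res(p):
    c=lambda:hold(p,[cov(p[3],-.12,.15),cov(p[3],.12,.15),cov(p[3],.12,0)])
    return np.concatenate([proj(S,hold(p,[[-.125,-.075,.045],[.125,-.075,.045]]))-s1([[20,117],[32,265]]),
     proj(S,c())-s1([[70,21],[98,175],[174,232]]),
     proj(T,c())-t1([[260,403],[68,318],[28,439]]),
     proj(T,hold(p,[[-.125,-.075,.045]]))-t1([[281,461]]),
     proj(S,hold(p,[[.075,-.015,.105]]))-s1([[84,203]]),proj(T,hold(p,[[.075,-.015,.105]]))-t1([[110,402]])]).ravel()
f=least_squares(res,[.6,0.15,0,.7],loss='soft_l1');p=f.x;np.save('hold.npy',p)
print('holder',p.round(4),f.fun.round(1))
print('valve',tri(S,s1([84,203]),T,t1([110,402])),hold(p,[.075,-.015,.105]))
print('edge',edge(p))
b=np.array([onplane(S,s2(q),.006) for q in([612,148],[580,272],[441,258])]+[onplane(T,t2(q),.006) for q in([452,530],[562,590],[638,508])])
print('base corners',b.round(3))
print('ring front',tri(S,s2([503,64]),T,t2([582,410])))
for i,j in((0,1),(1,2),(3,4),(4,5)): d=b[j]-b[i];print(np.linalg.norm(d),np.degrees(np.arctan2(d[1],d[0]))%90)
# ellipse of white ring in side view -> normal vs heading
im=D['side']['pixels'].astype(int)
m=((im.min(2)>105)&(im[...,2]>im[...,0]+5)).astype(np.uint8);m[:100]=0;m[160:]=0;m[:,:220]=0;m[:,290:]=0
cn=max(cv2.findContours(m,0,1)[0],key=cv2.contourArea);print(cv2.fitEllipse(cn),cv2.contourArea(cn))
for h in range(150,216,5):
    n=np.array([np.cos(np.radians(h)),np.sin(np.radians(h)),1])/2**.5;u=np.cross(n,[0,0,1]);u/=np.linalg.norm(u);v=np.cross(n,u)
    L=np.array([.735,-.247,.117]);t=np.linspace(0,6.28,40)[:,None]
    print(h,cv2.fitEllipse(proj(T,L+.03*(np.cos(t)*u+np.sin(t)*v)).astype(np.float32)))
E
```

```text
holder [0.5759 0.1545 0.0839 0.7981] [-0.3  0.1  0.3 -0.3  0.4  1.1 -0.2 -1.1 -2.5 -0.7 -0.3 -0.3  0.1 -0.3
  0.4  0.4 -0.4  0.1  0.2  1.2 -1.4  1.1]
valve [[0.64989289 0.14347176 0.10791328]] [[0.65192242 0.14582142 0.105     ]]
edge [[0.45848921 0.11900204 0.22310968]
 [0.69764558 0.13910756 0.22310968]]
base corners [[ 0.717 -0.203]
 [ 0.805 -0.203]
 [ 0.805 -0.292]
 [ 0.806 -0.209]
 [ 0.717 -0.204]
 [ 0.716 -0.291]]
ring front [[ 0.72990839 -0.2479468   0.12136716]]
0.0873719879967405 0.021289168160522908
0.08890412149916993 0.05905210537342498
0.08904621590621535 87.16274446653188
0.08663859066890245 88.7721051471563
((254.84823608398438, 121.72635650634766), (14.852489471435547, 19.265121459960938), 145.66168212890625) 221.0
150 ((254.16793823242188, 122.20376586914062), (18.6245174407959, 19.77597427368164), 168.4144287109375)
155 ((254.15931701660156, 122.20738220214844), (18.21906852722168, 19.775146484375), 166.9178466796875)
160 ((254.15179443359375, 122.21134948730469), (17.748876571655273, 19.773996353149414), 165.30531311035156)
165 ((254.14547729492188, 122.21556091308
[... 434 characters left out ...]
 (14.566608428955078, 19.76252555847168), 156.20626831054688)
190 ((254.13348388671875, 122.23624420166016), (13.797602653503418, 19.758943557739258), 154.2191925048828)
195 ((254.13487243652344, 122.23954010009766), (12.997261047363281, 19.754894256591797), 152.1761474609375)
200 ((254.13735961914062, 122.24235534667969), (12.17162799835205, 19.750349044799805), 150.0746307373047)
205 ((254.14080810546875, 122.2446060180664), (11.326925277709961, 19.745304107666016), 147.9117431640625)
210 ((254.1450958251953, 122.24626159667969), (10.4695405960083, 19.73974609375), 145.68406677246094)
215 ((254.15008544921875, 122.24727630615234), (9.605956077575684, 19.733673095703125), 143.3880157470703)
```

Measured:
- **Holder:** (0.576, 0.154), yaw 0.084, cover at about 0.80 rad. The triangulated valve top is at z = 0.108 against the expected 0.105.
- **Lens:** face at (0.730, -0.248, 0.121), heading about 180°. Its base is square to the world axes.

First I'll rise, turn to the holder's yaw and travel to the cover's inner side with the jaws shut.

Emit:
{"api": "drive_tool", "payload": {"series": [-1, 0, 0, -25, 0, 0, 0.124, -1, 0, 0, -30, 0, 0, 0.124, -1, 0, 0, -30, 0, 0, 0.124, -1, 25, -48, 0, 0, 0, 0, -1, 25, -48, 0, 0, 0, 0, -1, 25, -48, 0, 0, 0, 0, -1, 25, -48, 0, 0, 0, 0, -1, 25, -48, 0, 0, 0, 0, -1, 25, -48, 0, 0, 0, 0, -1, 25, -48, 0, 0, 0, 0, -1, 25, -48, 0, 0, 0, 0, -1, 25, -48, 0, 0, 0, 0], "force": 60}}

```text
t: 1.6
eef_pos: [0.4855, -0.1546, 0.3381]
tool_rot: [0.0, 0.999, 0.042, -0.0]
contact_force: [1.1, -0.5, -0.1]
gripper_width: -0.001
```

```bash
cat >> fit.py <<'E'
hp=np.load('hold.npy')
def st():
    o=bot.get_obs();Rm=R.from_quat(np.roll(o['tool_rot'],-1));return o,np.array(o['eef_pos']),Rm
def go(pos,z,x):
    "print tool-frame shift mm and rotvec to the target"
    o,p0,R0=st();z=np.array(z,float);z/=np.linalg.norm(z);x=np.array(x,float);x-=z*(x@z);x/=np.linalg.norm(x)
    Rt=R.from_matrix(np.c_[x,np.cross(z,x),z])
    print('t',o['t'],'eef',p0.round(4),'q',np.round(o['q'],2),'F',np.round(o['contact_force'],1),'w',round(o['gripper_width'],3))
    print('shift',(R0.inv().apply(np.array(pos)-p0)*1000).round(1),'rot',(R0.inv()*Rt).as_rotvec().round(3),'shift_in_target_axes',(Rt.inv().apply(np.array(pos)-p0)*1000).round(1))
hx=np.array([np.cos(hp[2]),np.sin(hp[2]),0])
E
python3 -c "
from fit import *
go(hold(hp,[0,-.085,.30])[0],[0,0,-1],hx)"
```

```text
t 1.6 eef [ 0.4855 -0.1546  0.3381] q [ 0.35  0.14 -0.19  1.83  0.03  1.18 -1.33] F [ 1.1 -0.5 -0.1] w -0.001
shift [ 116.2 -215.4   38.1] rot [0.    0.    0.001] shift_in_target_axes [ 116.  -215.4   38.1]
```

Emit:
{"api": "drive_tool", "payload": {"series": [-1, 23, -43, 0, 0, 0, 0, -1, 23, -43, 0, 0, 0, 0, -1, 23, -43, 8, 0, 0, 0, -1, 23, -43, 15, 0, 0, 0, -1, 23, -43, 15, 0, 0, 0, -1, 0, 0, 40, 0, 0, 0, -1, 0, 0, 35, 0, 0, 0, -1, 0, 0, 0, 0, 0, 0]}}

```text
t: 2.6
eef_pos: [0.5796, 0.0672, 0.2224]
tool_rot: [0.0, 0.999, 0.042, -0.003]
contact_force: [0.5, -0.1, 0.6]
gripper_width: -0.001
```

```bash
python3 -c "
from fit import *
go(hold(hp,[0,-.085,.225])[0],[0,0,-1],hx)
c=cam('scene');d=cam('side')
cv2.imwrite('pics/pre.png',np.hstack([cv2.resize(c['pixels'][60:360,260:460],(400,600)),cv2.resize(d['pixels'][130:330,130:330],(400,400)).repeat(1,0) if 0 else cv2.resize(d['pixels'][60:360,130:330],(400,600))]))"
```

```text
t 2.6 eef [0.5796 0.0672 0.2224] q [ 0.03  0.38 -0.32  1.79  0.14  1.   -1.83] F [ 0.5 -0.1  0.6] w -0.001
shift [ 3.6 -2.3 -2.6] rot [0.001 0.007 0.001] shift_in_target_axes [ 3.6 -2.3 -2.6]
```

View pics/pre.png

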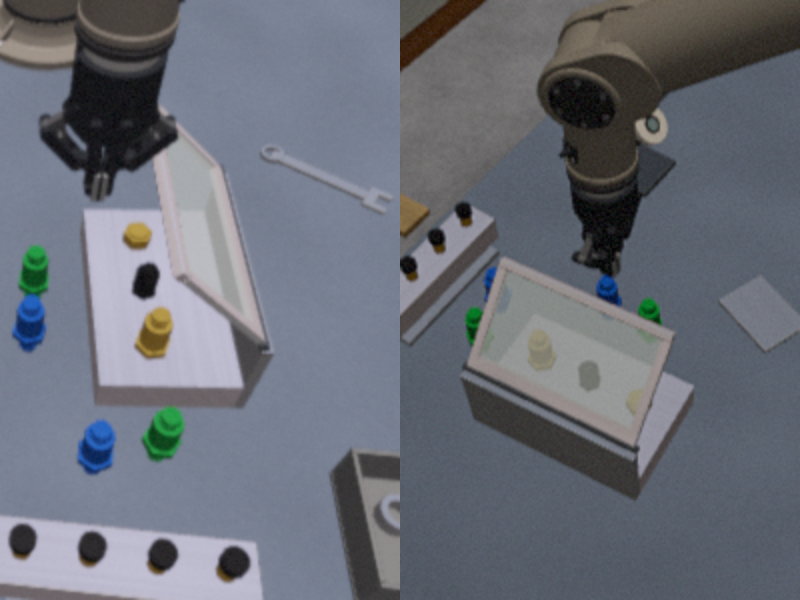

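The shut fingers (97,190 left; 608,262 right) are inside the cover's edge. The linkage knuckles stick out along the jaw axis and could catch the bar. I'll turn 90° so the narrow side pushes, then push.

Emit:
{"api": "drive_tool", "payload": {"series": [-1, 0, 0, 0, 0, 0, 0.18, -1, 0, 0, 0, 0, 0, 0.18, -1, 0, 0, 0, 0, 0, 0.18, -1, 0, 0, 0, 0, 0, 0.18, -1, 0, 0, 0, 0, 0, 0.18, -1, 0, 0, 0, 0, 0, 0.18, -1, 0, 0, 0, 0, 0, 0.18, -1, 0, 0, 0, 0, 0, 0.18, -1, 0, 0, 0, 0, 0, 0.13, -1, -10, 0, 0, 0, 0, 0, -1, -10, 0, 0, 0, 0, 0, -1, -10, 0, 0, 0, 0, 0]}}

```text
t: 4.2
eef_pos: [0.5761, 0.0974, 0.2224]
tool_rot: [0.003, 0.765, -0.644, -0.004]
contact_force: [0.8, -0.8, 0.1]
gripper_width: -0.002
```

Emit:
{"api": "drive_tool", "payload": {"series": [-1, -10, 0, -2, 0, 0, 0, -1, -10, 0, -3, 0, 0, 0, -1, -10, 0, -4, 0, 0, 0, -1, -10, 0, -4, 0, 0, 0, -1, -10, 0, -4, 0, 0, 0, -1, -10, 0, -4, 0, 0, 0, -1, -10, 0, -4, 0, 0, 0, -1, -10, 0, -3, 0, 0, 0, -1, -10, 0, -2, 0, 0, 0, -1, -10, 0, -2, 0, 0, 0]}}

```text
t: 5.45
eef_pos: [0.5584, 0.1957, 0.2523]
tool_rot: [0.005, 0.764, -0.645, -0.005]
contact_force: [1.9, -2.7, 0.2]
gripper_width: -0.001
```

```bash
python3 -c "
from fit import *
go(hold(hp,[0,.060,.257])[0],[0,0,-1],[hx[1],-hx[0],0])
c=cam('scene');d=cam('side')
cv2.imwrite('pics/push.png',np.hstack([cv2.resize(c['pixels'][60:360,260:460],(400,600)),cv2.resize(d['pixels'][60:360,130:330],(400,600))]))"
```

```text
t 5.45 eef [0.5584 0.1957 0.2523] q [-1.16  0.52  1.01  1.8  -0.49  1.11 -2.95] F [ 1.9 -2.7  0.2] w -0.001
shift [-16.2 -15.4  -4.9] rot [0.014 0.    0.086] shift_in_target_axes [-17.5 -14.   -4.7]
```

View pics/push.png

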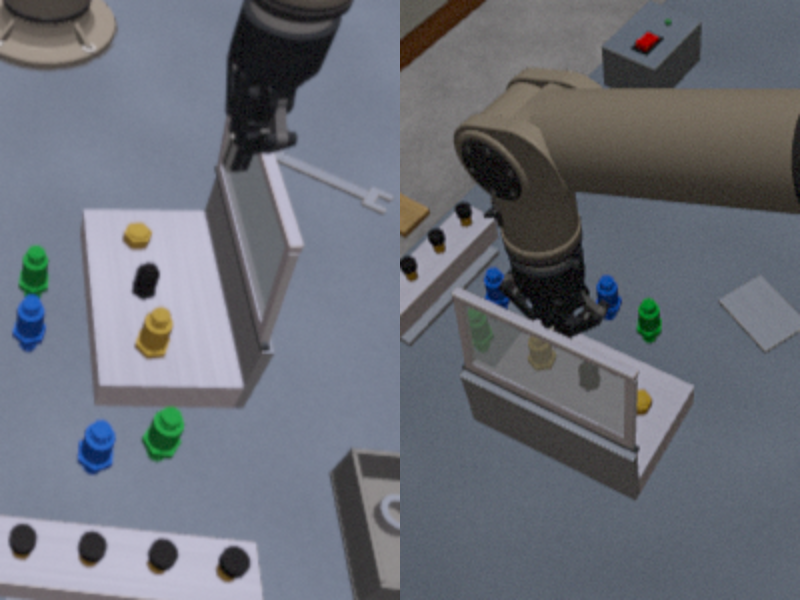

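The cover is now nearly upright (its edge runs 235,150 to 262,330 on the left), and the valve is still in its pocket. Joint 7 is near its limit, so I'll unwind a little while pushing the last 16 mm, then back off.

Emit:
{"api": "drive_tool", "payload": {"series": [-1, -5, 0, -1, 0, 0, -0.08, -1, -6, 0, -1, 0, 0, -0.02, -1, -6, 0, -1, 0, 0, 0, -1, 0, 0, 0, 0, 0, 0, -1, 0, 0, 0, 0, 0, 0]}}

```text
t: 6.18
eef_pos: [0.5545, 0.2117, 0.2553]
tool_rot: [0.005, 0.796, -0.606, -0.005]
contact_force: [-1.0, 0.7, 0.2]
gripper_width: -0.001
```

```bash
python3 -c "
from fit import *
go(hold(hp,[0,.060,.257])[0],[0,0,-1],[hx[1],-hx[0],0])
o,p,_=st();c,s=hx[:2];d=p[:2]-hp[:2];print('TCP in holder',c*d[0]+s*d[1],-s*d[0]+c*d[1],p[2])
c=cam('scene');d=cam('side')
a,b=c['pixels'][60:260,310:460],d['pixels'][180:320,130:270]
from itertools import product
A=cv2.resize(a,None,fx=3,fy=3,interpolation=2);print(A.shape)
# project candidate edges
for ang in(1.4,1.5,1.57,1.65,1.75):
  X=hold(hp,[cov(ang,-.12,.15),cov(ang,.12,.15)])
  print(ang,'scene*',((proj(S,X)-[310,60])*3).round(),'side',((proj(T,X)-[130,180])*3).round())
B=cv2.resize(b,None,fx=3,fy=3,interpolation=2)
cv2.imwrite('pics/ang.png',np.hstack([A[:420],B[:,:350]]))
"
```

```text
t 6.175 eef [0.5545 0.2117 0.2553] q [-1.17  0.51  0.99  1.79 -0.47  1.12 -2.89] F [-1.   0.7  0.2] w -0.001
shift [  1.9 -16.5  -2. ] rot [0.014 0.001 0.186] shift_in_target_axes [ -1.1 -16.6  -1.7]
TCP in holder -0.016554183697886776 0.05885162951849455 0.2552556413618968
(600, 450, 3)
1.4 scene* [[194.  98.]
 [276. 372.]] side [[358. 186.]
 [ 86.  61.]]
1.5 scene* [[217.  96.]
 [305. 370.]] side [[347. 200.]
 [ 74.  73.]]
1.57 scene* [[233.  96.]
 [324. 370.]] side [[340. 211.]
 [ 66.  82.]]
1.65 scene* [[250.  97.]
 [346. 371.]] side [[332. 224.]
 [ 56.  94.]]
1.75 scene* [[272.  99.]
 [373. 374.]] side [[321. 242.]
 [ 45. 110.]]
```

View pics/ang.png

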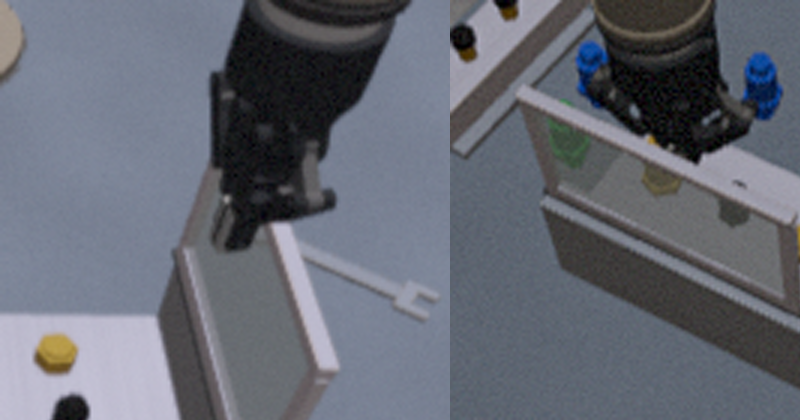

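The cover's near corner is at (332,370) and the side corner at (520,90). Both match the 1.57–1.6 rad projections, so it is upright. Next I'll back away, turn the jaws across the holder, open them and go over the valve.

Emit:
{"api": "drive_tool", "payload": {"series": [-1, 15, 0, 0, 0, 0, 0, -1, 20, 0, 0, 0, 0, 0, -1, 20, -5, 0, 0, 0, 0, 0, 20, -10, 0, 0, 0, -0.173, 1, 0, 0, 0, 0, 0, -0.173, 1, 0, 0, 0, 0, 0, -0.173, 1, 0, 0, 0, 0, 0, -0.173, 1, 0, 0, 0, 0, 0, -0.173, 1, 0, 0, 0, 0, 0, -0.173, 1, 0, 0, 0, 0, 0, -0.173, 1, 0, 0, 0, 0, 0, -0.173]}}

```text
t: 7.65
eef_pos: [0.5895, 0.1406, 0.2551]
tool_rot: [0.001, 0.999, 0.043, -0.006]
contact_force: [0.7, 0.1, -0.0]
gripper_width: 1.0
```

```bash
python3 -c "
from fit import *
go(hold(hp,[.075,-.015,.20])[0],[0,0,-1],hx)"
```

```text
t 7.65 eef [0.5895 0.1406 0.2551] q [-0.8   0.42  0.62  1.75 -0.27  1.08 -1.57] F [ 0.7  0.1 -0. ] w 1.0
shift [63.3  0.1 54.3] rot [0.001 0.013 0.002] shift_in_target_axes [62.6  0.1 55.1]
```

Emit:
{"api": "drive_tool", "payload": {"series": [1, 31, 0, 10, 0, 0.006, 0, 1, 31, 0, 10, 0, 0.006, 0, 1, 0, 0, 15, 0, 0, 0, 1, 0, 0, 0, 0, 0, 0]}}

```text
t: 8.15
eef_pos: [0.6495, 0.1463, 0.2178]
tool_rot: [0.001, 0.999, 0.04, -0.002]
contact_force: [-0.9, -0.4, 1.0]
gripper_width: 0.999
```

```bash
python3 -c "
from fit import *
import pickle
w=cam('wrist');c=cam('scene');d=cam('side');pickle.dump((w,c,d),open('d1.pkl','wb'))
go(hold(hp,[.075,-.015,.082])[0],[0,0,-1],hx)
W=P(w)
for z in(.105,.073,.045): print(proj(W,hold(hp,[.075,-.015,z]))*1.5625*.75, proj(S,hold(hp,[.075,-.015,z])))
cv2.imwrite('pics/w1.png',cv2.resize(w['pixels'],(600,450)))"
```

```text
t 8.3 eef [0.6504 0.1475 0.2199] q [-0.72  0.55  0.59  1.64 -0.34  1.06 -1.52] F [ 0.1 -0.1  0.3] w 0.999
shift [  1.5   1.7 137.9] rot [ 0.     0.001 -0.002] shift_in_target_axes [  1.3   1.8 137.9]
[[298.91068888 227.14031073]] [[340.10465125 217.51459806]]
[[298.66562898 214.22933529]] [[337.29859584 226.15144884]]
[[298.49175901 205.06899945]] [[334.98327395 233.27785469]]
```

View pics/w1.png

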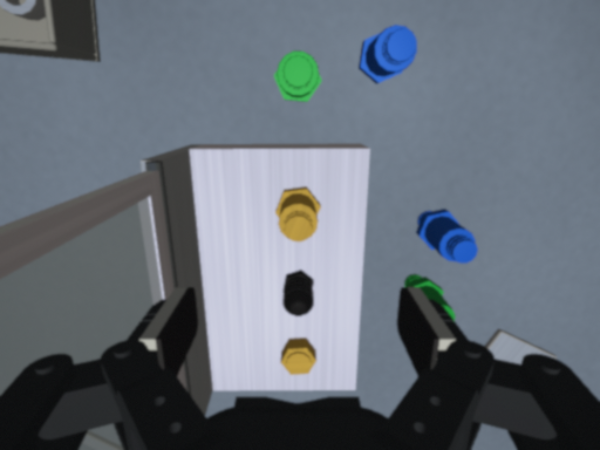

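The wrist view shows the valve top at (298,222) against a predicted (299,227), and the collar at (298,204) against (298,205), agreeing within 3 mm. I'll descend and grip.

Emit:
{"api": "drive_tool", "payload": {"series": [1, 2, 1, 35, 0, 0, 0, 1, 0, 1, 35, 0, 0, 0, 1, 0, 0, 35, 0, 0, 0, 1, 0, 0, 20, 0, 0, 0, 1, 0, 0, 12, 0, 0, 0, 1, 0, 0, 0, 0, 0, 0, -1, 0, 0, 0, 0, 0, 0, -1, 0, 0, 0, 0, 0, 0, -1, 0, 0, 0, 0, 0, 0, -1, 0, 0, 0, 0, 0, 0, -1, 0, 0, 0, 0, 0, 0, -1, 0, 0, 0, 0, 0, 0], "force": 70}}

```text
t: 9.8
eef_pos: [0.6534, 0.1462, 0.0832]
tool_rot: [-0.0, 0.999, 0.041, 0.0]
contact_force: [-0.8, 0.1, 5.7]
gripper_width: 0.335
```

```bash
python3 -c "
from fit import *
go(hold(hp,[.075,-.015,.082])[0],[0,0,-1],hx)"
```

```text
t 9.8 eef [0.6534 0.1462 0.0832] q [-0.66  0.71  0.5   1.72 -0.44  0.83 -1.44] F [-0.8  0.1  5.7] w 0.335
shift [-1.5  0.3  1.2] rot [-0.    -0.    -0.001] shift_in_target_axes [-1.5  0.3  1.2]
```

The grip width of 28.5 mm matches the 30 mm barrel. Lifting straight up.

Emit:
{"api": "drive_tool", "payload": {"series": [-1, 0, 0, -10, 0, 0, 0, -1, 0, 0, -20, 0, 0, 0, -1, 0, 0, -35, 0, 0, 0, -1, 0, 0, -40, 0, 0, 0, -1, 0, 0, -40, 0, 0, 0, -1, 0, 0, -40, 0, 0, 0, -1, 0, 0, -35, 0, 0, 0, -1, 0, 0, -20, 0, 0, 0, -1, 0, 0, 0, 0, 0, 0]}}

```text
t: 10.92
eef_pos: [0.6535, 0.1461, 0.3239]
tool_rot: [-0.0, 0.999, 0.041, 0.001]
contact_force: [-0.2, 0.4, -2.6]
gripper_width: 0.333
```

```bash
python3 -c "
from fit import *
go([.614,-.248,.30],[1,0,-1],[1,0,1])"
```

```text
t 10.925 eef [0.6535 0.1461 0.3239] q [-0.74  0.47  0.63  1.52 -0.29  1.25 -1.56] F [-0.2  0.4 -2.6] w 0.333
shift [-71.8 389.5  23.7] rot [-0.033  0.784  0.078] shift_in_target_axes [-44.9 394.1 -11. ]
```

The wrist reads -2.6 N, which is the valve's weight. Carrying it across to the lens.

Emit:
{"api": "drive_tool", "payload": {"series": [-1, -5, 25, 0, 0, 0, 0.02, -1, -5, 38, 0, 0, 0, 0.03, -1, -5, 42, 0, 0, 0, 0.03, -1, -5, 42, 0, 0, 0, 0, -1, -5, 42, 0, 0, 0, 0, -1, -5, 42, 0, 0, 0, 0, -1, -5, 42, 0, 0, 0, 0, -1, -5, 42, 0, 0, 0, 0, -1, 0, 42, 0, 0, 0, 0, -1, 0, 25, 0, 0, 0, 0, -1, 0, 12, 0, 0, 0, 0, -1, 0, 0, 0, 0, 0, 0]}}

```text
t: 12.42
eef_pos: [0.6187, -0.2492, 0.3216]
tool_rot: [0.0, 1.0, 0.0, -0.001]
contact_force: [-1.0, 0.6, -3.2]
gripper_width: 0.327
```

Emit:
{"api": "drive_tool", "payload": {"series": [-1, 0, 0, 0, 0, 0.13, 0, -1, 0, 0, 0, 0, 0.13, 0, -1, 0, 0, 0, 0, 0.13, 0, -1, 0, 0, 0, 0, 0.13, 0, -1, 0, 0, 0, 0, 0.13, 0, -1, 0, 0, 0, 0, 0.13, 0, -1, 0, 0, 0, 0, 0, 0]}}

```text
t: 13.3
eef_pos: [0.619, -0.2456, 0.3211]
tool_rot: [-0.005, 0.93, 0.002, 0.367]
contact_force: [0.2, 0.1, -1.7]
gripper_width: 0.332
```

```bash
python3 -c "
from fit import *
go([.614,-.248,.237],[1,0,-1],[1,0,1])"
```

```text
t 13.3 eef [ 0.619  -0.2456  0.3211] q [ 0.04  0.17  0.43  2.05 -1.04  0.43 -0.27] F [ 0.2  0.1 -1.7] w 0.332
shift [-61.1   2.9  58.1] rot [-0.01   0.035  0.001] shift_in_target_axes [-63.    2.4  55.9]
```

Emit:
{"api": "drive_tool", "payload": {"series": [-1, -12, 1, 11, -0.01, 0.035, 0, -1, -15, 1, 14, 0, 0, 0, -1, -15, 0, 14, 0, 0, 0, -1, -15, 0, 13, 0, 0, 0, -1, -6, 0, 5, 0, 0, 0, -1, 0, 0, 0, 0, 0, 0, -1, 0, 0, 0, 0, 0, 0]}}

```text
t: 14.18
eef_pos: [0.6176, -0.2498, 0.2491]
tool_rot: [0.002, 0.925, 0.002, 0.38]
contact_force: [0.2, 0.5, -2.1]
gripper_width: 0.329
```

```bash
python3 -c "
from fit import *
go([.614,-.248,.237],[1,0,-1],[1,0,1])
c=cam('scene');d=cam('side')
o,p,Rm=st();f=p+Rm.apply([0,0,.064]);b=p+Rm.apply([0,0,.010]);L=np.array([.73,-.248,.121])
print('foot',f,'lens',L)
out=[]
for im,Pm,bx in((c['pixels'],S,(90,120)),(d['pixels'],T,(190,50))):
    A=cv2.resize(im[bx[1]:bx[1]+180,bx[0]:bx[0]+120],None,fx=10/3,fy=10/3,interpolation=2)
    for q,col in((f,(0,0,255)),(b,(255,0,0)),(L,(0,255,0))):
        cv2.circle(A,tuple(((proj(Pm,q)[0]-bx+.5)*10/3).astype(int)),3,col,1)
    out.append(A)
cv2.imwrite('pics/fin.png',np.hstack(out))
cv2.imwrite('pics/cov.png',np.hstack([cv2.resize(c['pixels'][60:360,260:460],(400,600)),cv2.resize(d['pixels'][60:360,130:330],(400,600))]))"
```

```text
t 14.175 eef [ 0.6176 -0.2498  0.2491] q [ 0.69  0.29 -0.31  2.09 -1.36  0.21  0.14] F [ 0.2  0.5 -2.1] w 0.329
shift [-11.1  -1.9   6.1] rot [0.003 0.006 0.006] shift_in_target_axes [-11.1  -1.8   6. ]
foot [ 0.66259245 -0.24956115  0.20372914] lens [ 0.73  -0.248  0.121]
```

View pics/fin.png

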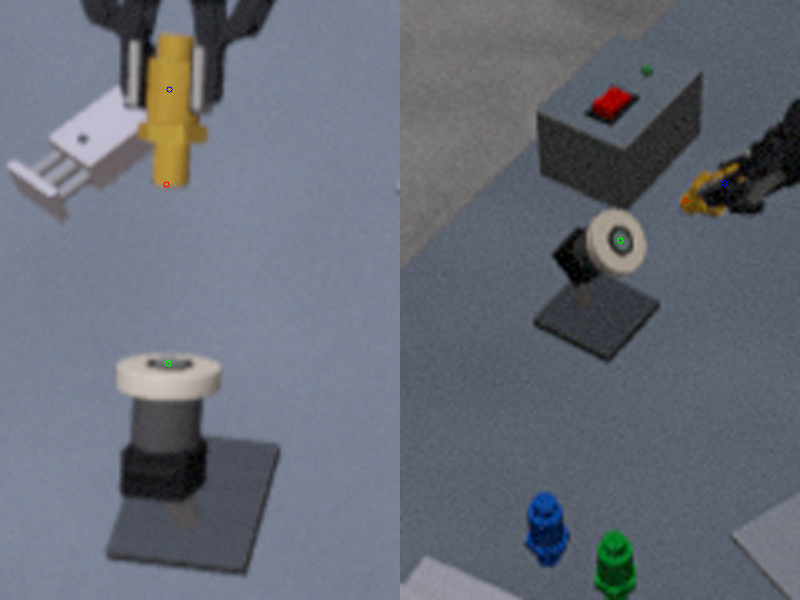

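View pics/cov.png

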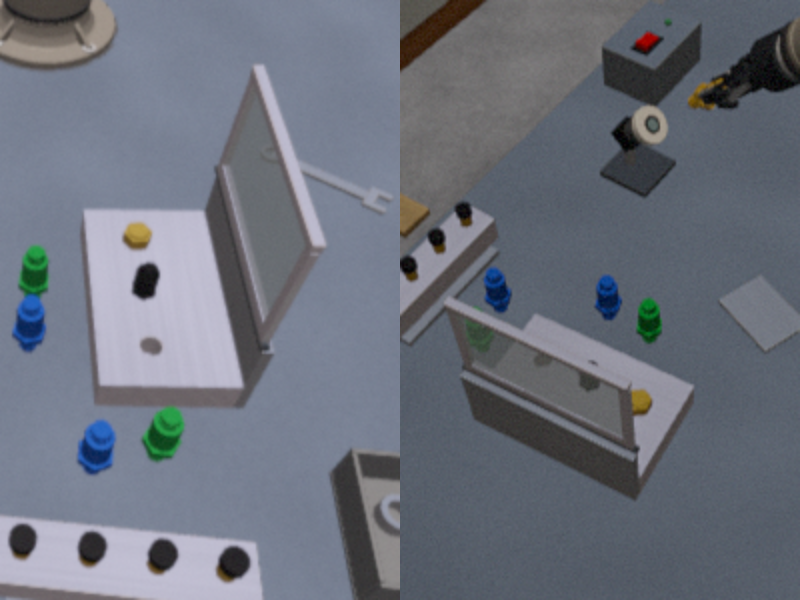

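The final view shows the valve's foot at (168,186), matching the predicted marker, and aimed at the lens centre (168,363). The cover stands upright and the silencer, plug and cylinder haven't moved. The foot works out at 106 mm along the line of sight and 11 mm off it. I'll hold briefly, confirm it's still and hand in.

Emit:
{"api": "drive_tool", "payload": {"series": [-1, 0, 0, 0, 0, 0, 0, -1, 0, 0, 0, 0, 0, 0, -1, 0, 0, 0, 0, 0, 0, -1, 0, 0, 0, 0, 0, 0]}}

```text
t: 14.78
eef_pos: [0.6168, -0.2499, 0.2486]
tool_rot: [0.003, 0.925, 0.002, 0.38]
contact_force: [0.3, -0.0, -2.3]
gripper_width: 0.332
```

```bash
python3 -c "
from fit import *
o,p,Rm=st();d=p+Rm.apply([0,0,.064])-np.array([.73,-.248,.121]);a=np.array([-1,0,1])/2**.5
print(o['t'],np.abs(o['joint_vel']).max(),np.round(o['q'],3),'along',d@a,'off',np.linalg.norm(d-a*(d@a)),'ang',np.arccos(-Rm.apply([0,0,1])@a))
if np.abs(o['joint_vel']).max()<.03: print(bot.hand_in())"
```

```text
14.775 0.002845999370561133 [ 0.696  0.289 -0.317  2.096 -1.362  0.207  0.139] along 0.10630244409600295 off 0.009999938110525458 ang 0.00666415498976475
the job is handed in; nothing more can be done
None
```

I folded the cover up, drew the valve out of its pocket and handed the job in at 14.8 s. The valve was held in front of the lens with its threaded end pointing at it.

**Last checks**
- **Valve position:** The lower end is about 106 mm from the lens and 10 mm off its line of sight. The axis is within 0.01 rad, taking the lens heading as 180° from its square base. These figures use the arm pose and the grip offset, and the camera overlay agreed with them.
- **Grip:** The arm was still (joint speeds below 0.003 rad/s). The wrist read -2.3 N, which fits the valve's weight.
- **Cover:** Before the grasp I read its angle from two views as about 1.57–1.6 rad. It still looked upright in the last pictures, though I did not measure it again.
- **Other parts:** The silencer, plug, cylinder and plate showed no movement by eye. I did not measure them.

**What disagreed**
- The arm stopped about 12 mm short of the last commanded pose, with joints 5 and 6 close to their limits. I left it there because it was within tolerance.
- Joint 7 touched its limit during the cover push, because I had its turning direction wrong. I unwound it straight away.
- The triangulated valve top was 3 mm higher than expected.

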